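# Draw out the reach marker and hold it

## Robot

A 6-joint arm with a two-finger parallel gripper is mounted at the origin on the work surface. World frame = base frame: x ahead of the robot, y to its left, z up, the work surface at z = 0. Lengths are in mm, angles in degrees, forces in N, time in s.
With the tool pointing down it reaches from about 300 to 850 mm from the base axis. Payload 4.2 kg.
Tool frame: the origin (TCP) lies at the very end of the fingers, on their centre line; the grasp point (between the pads) lies 19 mm behind it; z points along the fingers, x is the direction in which the jaws open and shut, and the axes are right-handed (so a half turn about z gives the same grasp; the last joint's range is limited). The gripper opens to 91 mm and grips with 3 to 60 N. Pads are 32 mm wide; open, the fingers measure 118 mm over their backs; the gripper's body (76 mm by 178 mm) begins 60 mm behind the grasp point.
Start: joints at [-74.943, 18.312, 89.639, -0, 72.044, -1.146], TCP at [160.455, -552.178, 181.676] pointing down, gripper open.
Joint ranges: [-177.97, 177.97], [-48.28, 115.42], [12.27, 149.76], [-77.06, 257.06], [2.81, 150.46], [-146.56, 146.56]. Speed limits (degrees/s): [147.25, 147.25, 180, 180, 180, 180].

## Interface

Orientations are given as [roll, pitch, yaw] about the fixed x, y, z axes, in that order (R = Rz(yaw) Ry(pitch) Rx(roll)).
In Python, from workcell import env gives the robot as it stands.
- The arm moves only by the tool servo_tool, never from a script. Its argument "plan" is a list of rows, each a list of 3 entries, a list of its own where there are three numbers: the turn, a rotation vector about the tool's x, y, z in degrees, then the shift along the tool's x, y, z in mm, then the finger opening in mm, from 0 to 91.2. In form: [[[ax, ay, az], [dx, dy, dz], claw], ...]. A call has exactly 10 rows; each row shifts and turns the pose as measured when the row begins, along the tool's axes as they then stand; what a row does not reach is not made up. A row lasts 1/8 s, in which the tool goes at most 62.5 mm and 10.7 degrees, less where a joint would pass 70% of its speed; a pose out of reach is approached as far as the arm can. A call with a gripper value outside its range is refused whole. The fingers move at their own pace and stop on an object; "squeeze" is the grip in N (left out, the last holds). Time passes only in rows, so rows that do not move let the fingers close, or fill a call up. It gives the time, the measured TCP pose, the force and the opening at its end, in the units of the state.
- env.state(): the state, without advancing time (a new reading comes with each control period).
- env.grab_frame(name): name is "side" or "top" or "wrist"; returns a dict with "pixels" (420x560x3 uint8, red, green, blue), "intrinsics" (3x3 intrinsics, pixels), "eye" and "attitude" of the camera in the world. Camera axes: x right, y up, looking along -z (the intrinsics and any distortion apply to the point x, -y, -z); pixel columns grow to the right and rows downward; lengths in mm; the calibration is good to about 2 mm. A picture is of the moment at which its call begins. There is no depth.
- env.job_done(): hands the job in, once; it reports no verdict.
The state is a dict: "time_s": time; "qpos": joint angles; "qvel": joint speeds; "effort": joint torques, N m; "ee_pos": TCP position; "ee_rot": TCP orientation; "force": force on the tool from outside, world axes, zero at the start; "torque": the same for the moment, N m; "gripper_width": finger opening in mm.
Only numpy, scipy, OpenCV 4.12 (cv2) and the standard library are available. Lean on these libraries where they do the work, as an engineer would, in place of code of your own. Each camera call takes 0.05 s, during which the arm holds its last target.

## Task

Get the reach marker in the bench stand ready for marking the cloth: pull the white cap off its tip and put it in the aluminium tray, and after that push the release button on the barrel all the way in. Then draw the slim tube out by its ribbed collar, past the first click, fully out to its second stop, and finish while still holding it there, because a spring inside pulls it back. Leave the two jars and the roll of tape alone.

Things in the scene. Friction and masses are not known exactly. Their poses are not given: they have to be found in the camera images.
- stand: Heavy dark steel bench stand, fixed to the table (base plate 150 x 75 x 12 mm), with the black barrel of the marker (34 mm across, 140 mm long) clamped level in it. Origin on the table under the barrel's axis; x runs along the barrel towards the marker's tip, z up. The barrel's axis is 75 mm above the table; the barrel spans x = -106 to +40 mm and is at most 39 mm across. The marker points across the table, roughly to the robot's left (+y).
- button_top (a point): Centre of the top face of the round grey release button (20 mm across), on top of the barrel in a black housing 34 x 26 mm. Unpressed it is 108 mm above the table, 32 mm behind the stand's origin (stand x = -32 mm). It is pushed straight down.
- button (a joint): Travel of the release button in m: 0 = up (tube locked), 0.008 = fully in (tube free; it unlocks at about 0.006). It takes about 3 N to move and stays wherever it is left; no spring.
- collar_mid (a point): Centre, on the axis, of the ribbed grey collar at the front of the slim tube: 23 mm across, 36 mm long along the marker, 75 mm above the table. With the tube fully in, it is at stand x = +62 mm, the barrel's end face 22 mm behind it and the cap's mouth 20 mm ahead of it. The place to grip and draw the tube out.
- tube (a joint): Extension of the slim tube in m along stand +x: 0 = in, about 0.037-0.040 = first stop (a click that catches it), 0.080 = second stop, the hard end. Locked at 0 (1.5 mm of play) until the button is in. A spring pulls it back with 2 N (in) to 3 N (out); the click takes 5 to 7 N in all. Let go at the second stop, it runs back to the first stop or right in.
- cap_mid (a point): Middle of the white cap: loose square sleeve 42 mm long, 23 x 23 mm, closed at its front, 25 g, pushed over the tip. At the start its long axis lies along stand x, its middle at stand x = +103 mm, 74 mm above the table. It pulls off along stand +x with about 4 N, up to 12 N at a detent in the first 8 mm; clear after 40 mm. The bare tip is 14 mm across and reaches stand x = +117 mm.
- tray: Open aluminium tray, fixed, 140 x 120 mm outside (its x by its y), 30 mm high, walls and floor 5 mm thick. Origin at the centre of its underside on the table, z up. It stands either left or right of the stand, a jar in the other place.
- tub: Bystander: squat pale jar, 76 mm across, 65 mm high. Origin at the centre of its underside. Leave alone.
- tape: Bystander: roll of brown tape lying flat, 90 mm across, 25 mm high. Origin at the centre of its underside. Leave alone.
- pot: Bystander: small white jar with black lid, 52 mm across, 75 mm high. Origin at the centre of its underside. Leave alone.
Not all that is in view belongs to the job. Of the things that look like the tray, take the one that is farthest to the robot's right at the start.

How it is judged (in metres and radians):
On the way, in this order (a step that is already met when the one before it is completed fails the run):
1. the cap has been pulled off and lies in the tray, let go, the button not yet pressed (x of cap_mid in the frame of tray between -0.06 and 0.06 m and y of cap_mid in the frame of tray between -0.05 and 0.05 m and height (world z) of cap_mid below 0.032 m and contact force between cap and the fingers below 0.1 N and value of joint button below 0.004 m), for 0.2 s.
2. the release button is pushed in, the tube still in (value of joint button above 0.0065 m and value of joint tube below 0.01 m), for 0.1 s.
3. the tube is drawn out past the first stop by the gripper (value of joint tube above 0.05 m and contact force between tube and the fingers above 1 N), for 0.05 s.
At the end, for the whole second after the job is handed in: The tube is held by the fingers (over 1 N of contact) at its second stop, drawn out more than 74 of 80 mm; the button is in (over 6.5 of 8 mm); the cap lies at rest inside the tray (value of joint tube above 0.074 m and value of joint button above 0.0065 m and contact force between tube and the fingers above 1 N and x of cap_mid in the frame of tray between -0.06 and 0.06 m and y of cap_mid in the frame of tray between -0.05 and 0.05 m and height (world z) of cap_mid below 0.032 m and linear speed of cap below 0.05 m/s); the arm keeps its last pose, push and grip.
It fails at once if a jar or the tape was pushed more than 30 mm or knocked over (distance of any of tub, tape, pot from where it was at the start of the episode above 0.03 m or angle between any of tub, pot's own z axis and vertical above 0.5 rad).
It also fails if it takes over 61 s, if anything falls off the work surface, if the arm or the gripper's body presses on something with over 40 N, if the wrist force passes 120 N, or if a joint passes its speed limit or range.

## Working session

There is one attempt and no reset: what is moved stays moved. The work goes in short steps, Python scripts to look and compute and a tool call to move; the robot and the scene stay as the last step left them, time stands still between calls to the robot, and variables do not carry over. Pictures are saved under pics/ and viewed, and the job is handed in when it is done.

Besides the shell and the picture viewer there is one more tool, called after "Emit:" as name(argument=value, ...), one argument or row to a line, values as JSON. servo_tool: Moves the arm, as the interface text tells. Its arguments: {"type":"object","properties":{"plan":{"type":"array"},"squeeze":{"type":"number"}},"required":["plan"]}

```bash
mkdir -p pics; ls; python3 - <<'E'
from workcell import env
import cv2,json,numpy as np
s=env.state();print(s)
d={}
for n in("side","top","wrist"):
    f=env.grab_frame(n);cv2.imwrite(f"pics/{n}0.png",cv2.cvtColor(f["pixels"],cv2.COLOR_RGB2BGR))
    print(n,{k:(np.round(np.array(v),4).tolist()) for k,v in f.items() if k!="pixels"})
    d[n]={k:np.array(v).tolist() for k,v in f.items() if k!="pixels"}
json.dump(d,open("cal0.json","w"))
E
```

```text
pics
{'time_s': 0.0, 'qpos': array([-7.49432362e+01,  1.83486935e+01,  8.97060143e+01,  8.04060941e-06,
        7.20435193e+01, -1.14518176e+00]), 'qvel': array([ 0.0486171 , -0.07312943, -0.07833266, -0.07658997,  0.07963619,
       -0.01147159]), 'effort': array([-5.03219017e-04, -4.12461197e+01, -2.31969023e+01,  7.25907320e-02,
        4.53827390e-02, -1.20651425e-04]), 'ee_pos': array([ 160.30091296, -551.6199798 ,  180.85253094]), 'ee_rot': array([-1.79998029e+02,  9.82073710e-02, -7.37980552e+01]), 'force': array([ 0.73771547, -0.18477684, -0.2769678 ]), 'torque': array([-0.01638983,  0.02840785, -0.01133995]), 'gripper_width': 90.9266331731981}
side {'intrinsics': [[487.9443, 0.0, 281.1874], [0.0, 487.9443, 213.5835], [0.0, 0.0, 1.0]], 'eye': [149.229, 495.4105, 851.5932], 'attitude': [39.2032, 0.5028, -139.3602]}
top {'intrinsics': [[430.3352, 0.0, 289.1802], [0.0, 430.3352, 211.4379], [0.0, 0.0, 1.0]], 'eye': [441.4871, -7.111, 1149.9867], 'attitude': [5.9702, 1.671, -88.3771]}
wrist {'intrinsics': [[318.4996, 0.0, 276.5982], [0.0, 318.4996, 209.9103], [0.0, 0.0, 1.0]], 'eye': [233.5997, -531.4748, 384.2001], 'attitude': [-15.6725, 0.0605, -73.729]}
```

View pics/side0.png

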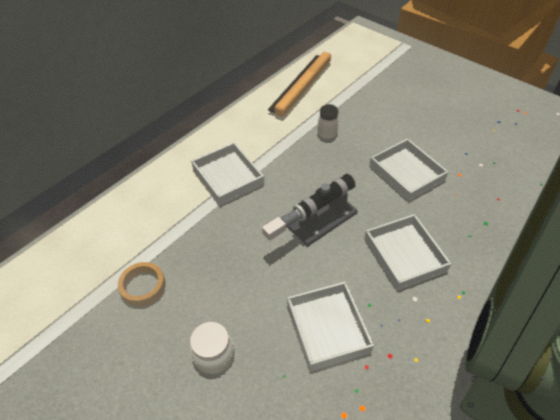

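View pics/top0.png

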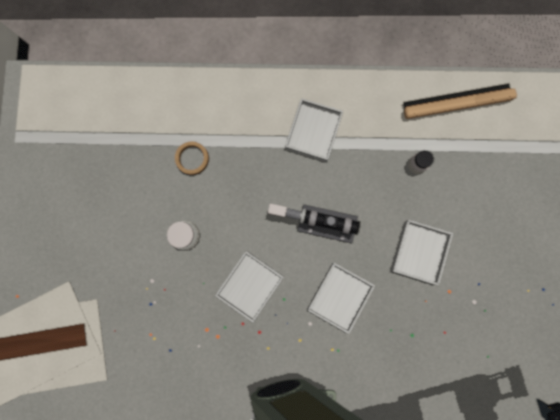

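View pics/wrist0.png

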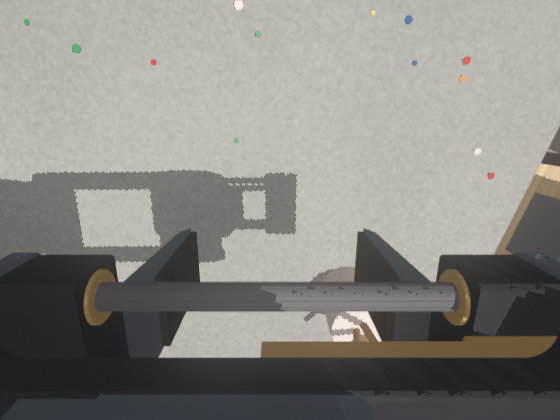

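Top view: the marker is at about (320,220), with its cap at (278,211). The four tray-like things are at (314,130), (422,252), (250,287) and (342,298). Image right is −y (the robot's right), so I choose (422,252). Next I'll check close crops and measure.

```bash
cat > h.py <<'E'
import numpy as np,json,cv2
from scipy.spatial.transform import Rotation as R
cal=json.load(open("cal0.json"))
def ray(c,u,v):
    K=np.array(c["intrinsics"]);d=np.linalg.inv(K)@[u,v,1]
    return R.from_euler("xyz",c["attitude"],degrees=True).apply([d[0],-d[1],-d[2]])
def onz(c,u,v,z):
    e=np.array(c["eye"]);d=ray(c,u,v);return e+d*(z-e[2])/d[2]
def proj(c,p):
    q=R.from_euler("xyz",c["attitude"],degrees=True).inv().apply(np.asarray(p,float)-np.array(c["eye"]))
    q=q*[1,-1,-1];q=q.reshape(-1,3)@np.array(c["intrinsics"]).T
    return q[:,:2]/q[:,2:]
E
python3 - <<'E'
import cv2,numpy as np
a=cv2.imread("pics/top0.png");b=cv2.imread("pics/side0.png")
t1=cv2.resize(a[190:290,260:460],None,fx=4,fy=4,interpolation=cv2.INTER_CUBIC)
cv2.imwrite("pics/c1.png",t1)
t2=cv2.resize(b[120:280,250:450],None,fx=3.7,fy=3.7,interpolation=cv2.INTER_CUBIC)
cv2.imwrite("pics/c2.png",t2)
E
```

```text
(no output)
```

View pics/c1.png

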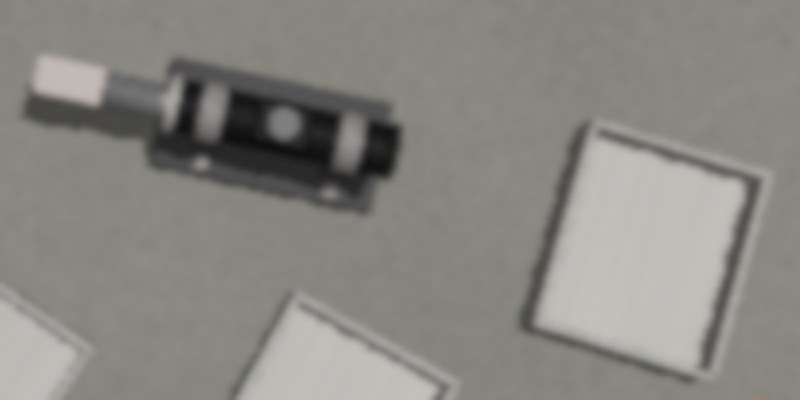

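View pics/c2.png

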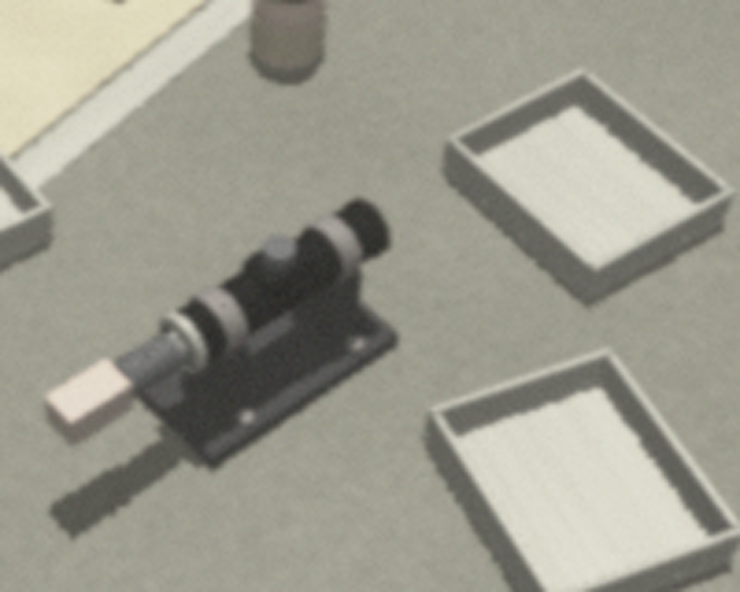

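The crops show the marker with its cap at c1 (70,81) and button at c1 (287,123), and the right-hand tray's rim corners at c1 (590,120), (772,175), (712,380) and (525,328).

```bash
python3 - <<'E'
from h import *
T=lambda x,y:((x+.5)/4-.5+260,(y+.5)/4-.5+190)
S=lambda x,y:((x+.5)/3.7-.5+250,(y+.5)/3.7-.5+120)
t,s=cal["top"],cal["side"]
tr=np.array([onz(t,*T(*p),30) for p in[(590,120),(772,175),(712,380),(525,328)]])
print("tray top",tr.round(1),tr.mean(0).round(1),[np.linalg.norm(tr[i]-tr[(i+1)%4]).round(1) for i in range(4)])
tr=np.array([onz(s,*S(*p),30) for p in[(583,70),(733,192),(598,272),(447,145)]])
print("tray side",tr.round(1),tr.mean(0).round(1),[np.linalg.norm(tr[i]-tr[(i+1)%4]).round(1) for i in range(4)])
bt=onz(t,*T(286,123),108);ct=onz(t,*T(70,81),85.5)
print("btn",bt,onz(s,*S(281,244),108),"cap",ct,onz(s,*S(90,393),85.5))
for b,c in((bt,ct),(onz(s,*S(281,244),108),onz(s,*S(90,393),85.5))):
    d=(c-b)[:2];print(np.linalg.norm(d),np.degrees(np.arctan2(d[1],d[0])))
# rear end/front barrel edges
# decoys centers
for p in((314,130),(250,287),(342,298)):print(onz(t,*p,30).round())
for p,z in(((191,158),25),((180,235),65),((424,158),75)):print(onz(t,*p,z).round())
E
```

```text
tray top [[ 544.1 -277.5   30. ]
 [ 511.6 -393.7   30. ]
 [ 379.9 -354.5   30. ]
 [ 409.3 -236.2   30. ]] [ 461.2 -315.5   30. ] [np.float64(120.7), np.float64(137.3), np.float64(122.0), np.float64(141.0)]
tray side [[ 509.1 -391.9   30. ]
 [ 377.5 -354.7   30. ]
 [ 407.  -241.7   30. ]
 [ 538.4 -274.    30. ]] [ 458.  -315.6   30. ] [np.float64(136.8), np.float64(116.7), np.float64(135.3), np.float64(121.5)]
btn [530.40157617 -75.91492777 108.        ] [527.87824871 -76.21524108 108.        ] cap [555.08714012  57.22994171  85.5       ] [551.81577725  58.72488386  85.5       ]
135.41393332265022 79.49641339781827
137.04686274988165 79.9407350652443
[778. -31.  30.]
[359. 124.  30.]
[ 339. -112.   30.]
[696. 296.  25.]
[487. 303.  65.]
[ 697. -309.   75.]
```

```bash
cat > plan.py <<'E'
from h import *
def go(s,target,yaw,n,claw=None):
    """n equal rows from the measured pose to target (tool down), tool axes"""
    p=np.array(s["ee_pos"]);R0=R.from_euler("xyz",s["ee_rot"],degrees=True)
    R1=R.from_euler("xyz",[180,0,yaw],degrees=True)
    rv=(R0.inv()*R1).as_rotvec(degrees=True)
    step=(np.array(target)-p)/n
    for i in range(n):
        Ri=R0*R.from_rotvec(rv*i/n,degrees=True)
        print([(rv/n).round(1).tolist(),Ri.inv().apply(step).round(0 if np.abs(step).max()>10 else 1).tolist()])
E
python3 - <<'E'
from plan import *
from workcell import env
go(env.state(),[553.4,58,150],-10.3,14)
E
```

```text
[[-0.0, 0.0, -4.5], [-34.0, -39.0, 2.0]]
[[-0.0, 0.0, -4.5], [-31.0, -42.0, 2.0]]
[[-0.0, 0.0, -4.5], [-27.0, -44.0, 2.0]]
[[-0.0, 0.0, -4.5], [-24.0, -46.0, 2.0]]
[[-0.0, 0.0, -4.5], [-20.0, -48.0, 2.0]]
[[-0.0, 0.0, -4.5], [-16.0, -49.0, 2.0]]
[[-0.0, 0.0, -4.5], [-12.0, -50.0, 2.0]]
[[-0.0, 0.0, -4.5], [-8.0, -51.0, 2.0]]
[[-0.0, 0.0, -4.5], [-4.0, -52.0, 2.0]]
[[-0.0, 0.0, -4.5], [-0.0, -52.0, 2.0]]
[[-0.0, 0.0, -4.5], [4.0, -52.0, 2.0]]
[[-0.0, 0.0, -4.5], [8.0, -51.0, 2.0]]
[[-0.0, 0.0, -4.5], [12.0, -50.0, 2.0]]
[[-0.0, 0.0, -4.5], [16.0, -49.0, 2.0]]
```

Emit:
servo_tool(
  plan=[
    [[0, 0, -4.5], [-34, -39, 0], 91],
    [[0, 0, -4.5], [-31, -42, 0], 91],
    [[0, 0, -4.5], [-27, -44, 0], 91],
    [[0, 0, -4.5], [-24, -46, 0], 91],
    [[0, 0, -4.5], [-20, -48, 0], 91],
    [[0, 0, -4.5], [-16, -49, 0], 91],
    [[0, 0, -4.5], [-12, -50, 0], 91],
    [[0, 0, -4.5], [-8, -51, 0], 91],
    [[0, 0, -4.5], [-4, -52, 0], 91],
    [[0, 0, -4.5], [0, -52, 0], 91],
  ],
  squeeze=35,
)

```text
time_s: 1.4
ee_pos: [445.6, -104.2, 179.5]
ee_rot: [-179.9, 0.0, -27.8]
force: [0.7, 0.7, -0.2]
gripper_width: 90.8
```

```bash
python3 - <<'E'
from plan import *
from workcell import env
s=env.state();print(s["ee_pos"],s["ee_rot"],s["time_s"])
go(s,[553.4,58,150],-10.3,9)
E
```

```text
[ 445.62669699 -104.22078842  179.53262282] [-1.79878374e+02  4.28987903e-02 -2.77597684e+01] 1.4
[[-0.0, 0.0, -1.9], [2.0, -22.0, 3.0]]
[[-0.0, 0.0, -1.9], [3.0, -21.0, 3.0]]
[[-0.0, 0.0, -1.9], [4.0, -21.0, 3.0]]
[[-0.0, 0.0, -1.9], [4.0, -21.0, 3.0]]
[[-0.0, 0.0, -1.9], [5.0, -21.0, 3.0]]
[[-0.0, 0.0, -1.9], [6.0, -21.0, 3.0]]
[[-0.0, 0.0, -1.9], [7.0, -21.0, 3.0]]
[[-0.0, 0.0, -1.9], [7.0, -20.0, 3.0]]
[[-0.0, 0.0, -1.9], [8.0, -20.0, 3.0]]
```

Emit:
servo_tool(
  plan=[
    [[0, 0, -2], [2, -22, 2], 91],
    [[0, 0, -2], [3, -22, 2], 91],
    [[0, 0, -2], [4, -22, 2], 91],
    [[0, 0, -2], [5, -22, 2], 91],
    [[0, 0, -2], [6, -22, 3], 91],
    [[0, 0, -2], [6, -22, 3], 91],
    [[0, 0, -2], [7, -22, 3], 91],
    [[0, 0, -2], [7, -21, 3], 91],
    [[0, 0, -2], [8, -21, 3], 91],
    [[0, 0, 0], [0, 0, 0], 60],
  ],
)

```text
time_s: 2.65
ee_pos: [559.3, 76.0, 153.5]
ee_rot: [-179.9, 0.3, -8.7]
force: [-0.5, -0.2, 0.1]
gripper_width: 83.9
```

```bash
python3 - <<'E'
from plan import *
from workcell import env
s=env.state();print(s["ee_pos"],s["ee_rot"],s["time_s"])
go(s,[553.4,58,60],-10.3,8)
f=env.grab_frame("wrist");cv2.imwrite("pics/w1.png",cv2.cvtColor(f["pixels"],cv2.COLOR_RGB2BGR))
o=np.array([534.8,-44.5,0]);Rz=R.from_euler("z",79.7,degrees=True)
P=lambda *q:proj(f,o+Rz.apply(q))[0].round()
print(P(124,0,85.5),P(82,0,85.5),P(-32,0,108),P(62,0,86.5))
E
```

```text
[559.26506405  75.9759145  153.46884338] [-179.9193621     0.25797275   -8.65598563] 2.65
[[-0.0, 0.0, 0.2], [-0.0, 2.0, 12.0]]
[[-0.0, 0.0, 0.2], [-0.0, 2.0, 12.0]]
[[-0.0, 0.0, 0.2], [-0.0, 2.0, 12.0]]
[[-0.0, 0.0, 0.2], [-0.0, 2.0, 12.0]]
[[-0.0, 0.0, 0.2], [-0.0, 2.0, 12.0]]
[[-0.0, 0.0, 0.2], [-0.0, 2.0, 12.0]]
[[-0.0, 0.0, 0.2], [-0.0, 2.0, 12.0]]
[[-0.0, 0.0, 0.2], [-0.0, 2.0, 12.0]]
[274. 208.] [273. 252.] [269. 373.] [272. 272.]
```

View pics/w1.png

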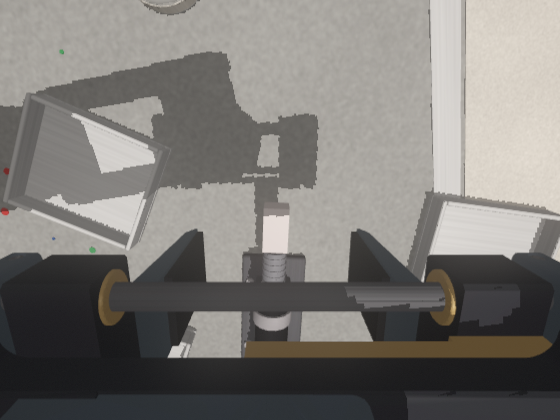

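The wrist view shows the cap at cols 264–289, rows 204–254. That is about 2 px right of my prediction, i.e. about +2 mm in x, so I aim at x=555.

Emit:
servo_tool(
  plan=[
    [[0, 0, 0.5], [0, 5, 10], 60],
    [[0, 0, 0.5], [0, 5, 10], 60],
    [[0, 0, 0.5], [0, 4, 10], 60],
    [[0, 0, 0.5], [-1, 3, 10], 60],
    [[0, 0, 0], [0, 2, 10], 60],
    [[0, 0, 0], [0, 0, 10], 60],
    [[0, 0, 0], [0, 0, 10], 60],
    [[0, 0, 0], [0, 0, 10], 60],
    [[0, 0, 0], [0, 0, 10], 60],
    [[0, 0, 0], [0, 0, 4], 60],
  ],
)

```text
time_s: 3.95
ee_pos: [552.3, 53.6, 52.8]
ee_rot: [180.0, 0.4, -11.0]
force: [0.0, -0.3, -0.1]
gripper_width: 60.1
```

```bash
python3 - <<'E'
from plan import *
from workcell import env
s=env.state();print(s["ee_pos"],s["ee_rot"],s["time_s"])
go(s,[555,58,60],-10.3,1)
for n in("wrist","side"):
    f=env.grab_frame(n);cv2.imwrite(f"pics/{n}2.png",cv2.cvtColor(f["pixels"],cv2.COLOR_RGB2BGR))
E
```

```text
[552.34037968  53.57678194  52.81089862] [179.97976007   0.35307902 -10.97961039] 3.95
[[0.0, 0.4, -0.7], [1.7, -4.8, -7.2]]
```

View pics/wrist2.png

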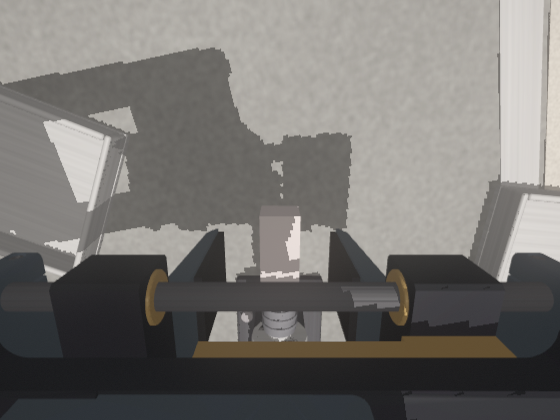

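View pics/side2.png

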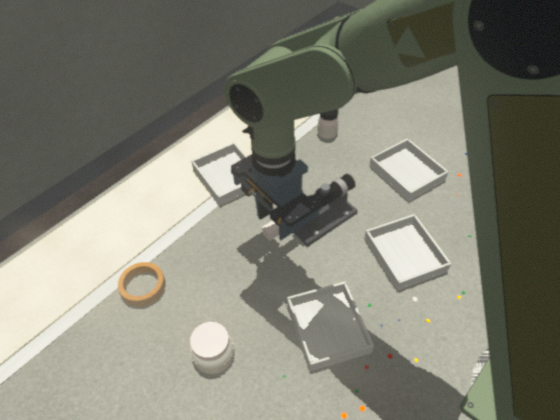

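The fingers (cols 218 and 341) straddle the cap (cols 260–300) and are centred on it. A small correction, then close.

Emit:
servo_tool(
  plan=[
    [[0, 0.3, -0.5], [0.5, -4, -6], 60],
    [[0, 0, 0], [0, 0, 0], 60],
    [[0, 0, 0], [0, 0, 0], 30],
    [[0, 0, 0], [0, 0, 0], 15],
    [[0, 0, 0], [0, 0, 0], 15],
    [[0, 0, 0], [0, 0, 0], 15],
    [[0, 0, 0], [0, 0, 0], 15],
    [[0, 0, 0], [0, 0, 0], 15],
    [[0, 0, 0], [0, 0, 0], 15],
    [[0, 0, 0], [0, 0, 0], 15],
  ],
  squeeze=35,
)

```text
time_s: 5.3
ee_pos: [554.8, 57.7, 60.8]
ee_rot: [-180.0, -0.1, -10.4]
force: [0.9, -1.0, -0.4]
gripper_width: 15.3
```

```bash
python3 - <<'E'
from plan import *
from workcell import env
s=env.state();print(s["ee_pos"],s["ee_rot"],s["time_s"],s["force"])
E
```

```text
[554.78942117  57.73500686  60.82458705] [-1.79973414e+02 -1.28177469e-01 -1.04470590e+01] 5.3 [ 0.90943237 -0.98134207 -0.39045721]
```

Width 15.3 where the cap is 23 wide, so the grip isn't on the cap. I'll look.

```bash
python3 - <<'E'
from plan import *
from workcell import env
for n in("wrist","side","top"):
    f=env.grab_frame(n);cv2.imwrite(f"pics/{n}3.png",cv2.cvtColor(f["pixels"],cv2.COLOR_RGB2BGR))
b=cv2.imread("pics/side3.png");cv2.imwrite("pics/c3.png",cv2.resize(b[120:280,220:420],None,fx=3.7,fy=3.7,interpolation=cv2.INTER_CUBIC))
E
```

```text
(no output)
```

View pics/wrist3.png

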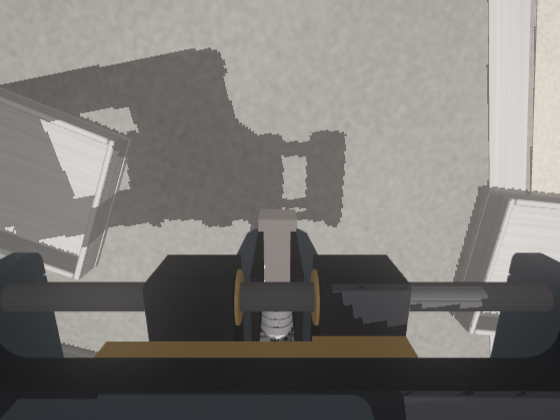

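View pics/c3.png

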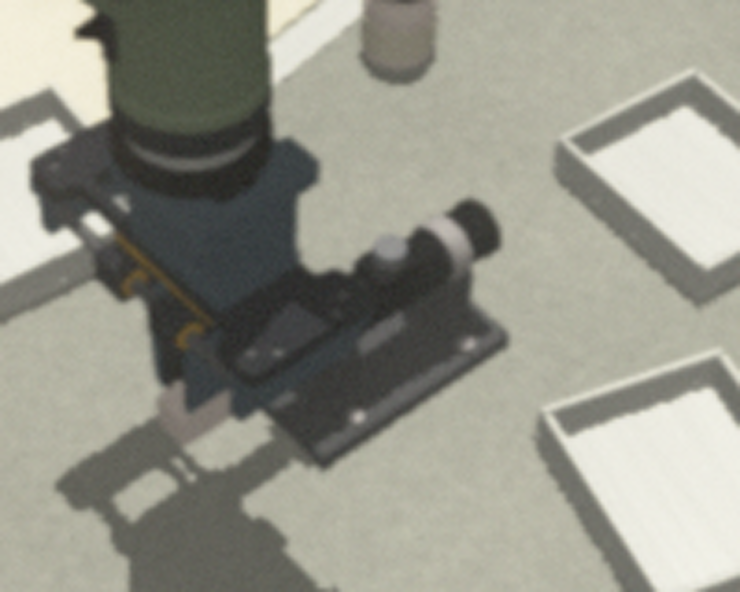

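```bash
python3 - <<'E'
from plan import *
b=cv2.imread("pics/wrist3.png");cv2.imwrite("pics/c4.png",cv2.resize(b[195:345,180:380],None,fx=4,fy=4,interpolation=cv2.INTER_CUBIC))
f=None
E
```

```text
(no output)
```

View pics/c4.png

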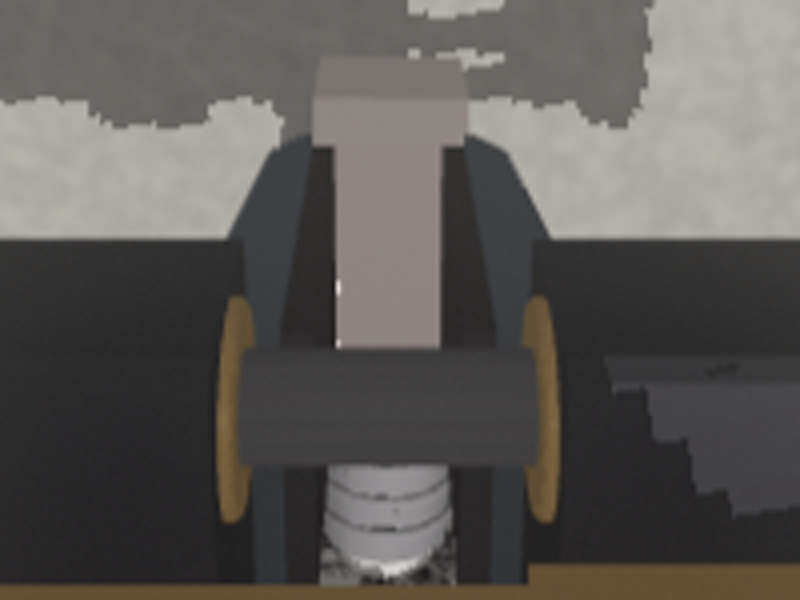

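The pads overlap the cap's outline, so this is unclear. I'll command fully closed and see where the fingers stop.

Emit:
servo_tool(
  plan=[
    [[0, 0, 0], [0, 0, 0], 5],
    [[0, 0, 0], [0, 0, 0], 0],
    [[0, 0, 0], [0, 0, 0], 0],
    [[0, 0, 0], [0, 0, 0], 0],
    [[0, 0, 0], [0, 0, 0], 0],
    [[0, 0, 0], [0, 0, 0], 0],
    [[0, 0, 0], [0, 0, 0], 0],
    [[0, 0, 0], [0, 0, 0], 0],
    [[0, 0, 0], [0, 0, 0], 0],
    [[0, 0, 0], [0, 0, 0], 0],
  ],
  squeeze=35,
)

```text
time_s: 6.7
ee_pos: [554.8, 57.8, 60.9]
ee_rot: [-180.0, -0.1, -10.4]
force: [1.1, 0.3, -0.4]
gripper_width: 0.2
```

```bash
python3 - <<'E'
from plan import *
from workcell import env
f=env.grab_frame("wrist");b=cv2.cvtColor(f["pixels"],cv2.COLOR_RGB2BGR);cv2.imwrite("pics/c5.png",cv2.resize(b[195:345,180:380],None,fx=4,fy=4,interpolation=cv2.INTER_CUBIC))
E
```

```text
(no output)
```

View pics/c5.png

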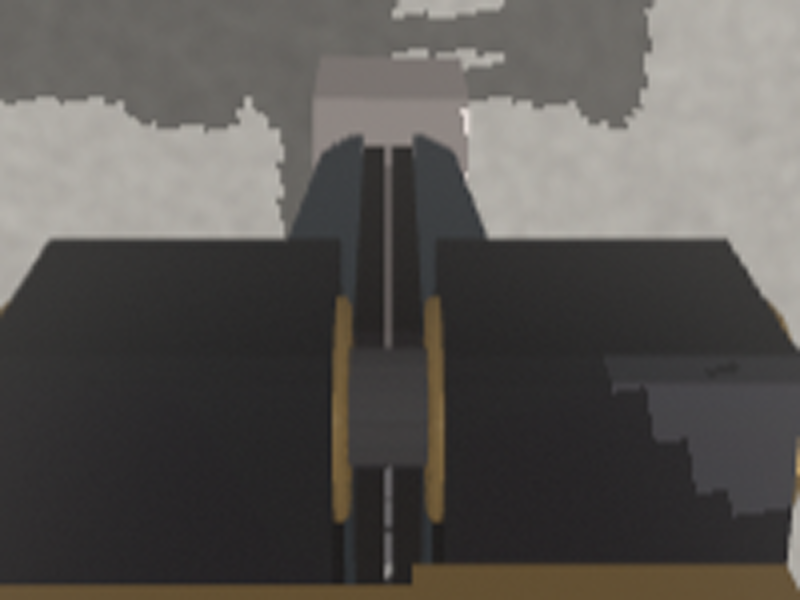

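The fingers closed completely with no contact, so they don't reach the cap where I think they do. I'll project the reported TCP and my cap model into the views to see which is off.

```bash
python3 - <<'E'
from plan import *
from workcell import env
s=env.state()
o=np.array([534.8,-44.5,0]);o[:2]+=[1,0];Rz=R.from_euler("z",79.7,degrees=True)
Rt=R.from_euler("xyz",s["ee_rot"],degrees=True)
tips=[s["ee_pos"]+Rt.apply([dx,dy,dz]) for dz in(0,-25) for dx in(-13,13) for dy in(-16,16)]
cap=[o+Rz.apply([x,y,z]) for z in(62.5,85.5) for x in(82,124) for y in(-11.5,11.5)]
for n,(x0,x1,y0,y1) in {"side":(220,380,140,260),"wrist":(180,380,195,345),"top":(220,380,160,280)}.items():
    f=env.grab_frame(n);b=cv2.cvtColor(f["pixels"],cv2.COLOR_RGB2BGR)
    k=5 if n!="wrist" else 4
    b=cv2.resize(b[y0:y1,x0:x1],None,fx=k,fy=k,interpolation=cv2.INTER_CUBIC)
    for P,c in((tips[:4],(0,0,255)),(tips[4:],(0,255,255)),(cap[:4],(255,0,0)),(cap[4:],(0,255,0))):
        for q in proj(f,P):cv2.circle(b,(int((q[0]-x0+.5)*k),int((q[1]-y0+.5)*k)),4,c,-1)
    cv2.imwrite(f"pics/{n}_ov.png",b)
E
```

```text
(no output)
```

View pics/side_ov.png

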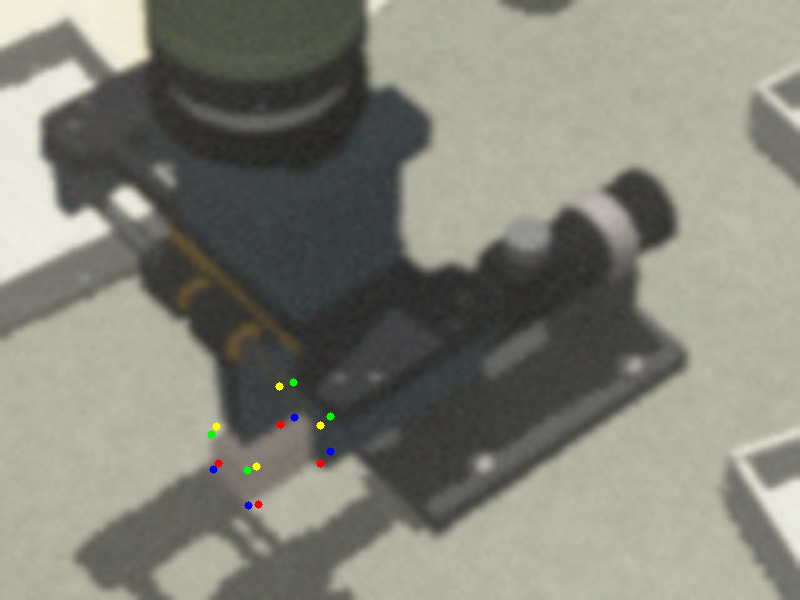

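View pics/wrist_ov.png

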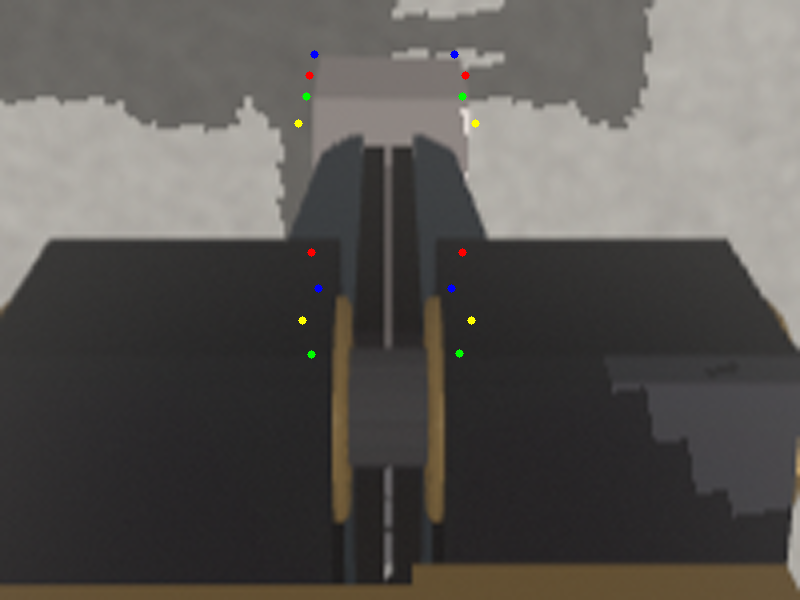

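```bash
python3 - <<'E'
from plan import *
from workcell import env
s=env.state();Rt=R.from_euler("xyz",s["ee_rot"],degrees=True)
f=env.grab_frame("wrist");g=env.grab_frame("side")
e=np.array(f["eye"]);d=ray(f,388/4-.5+180,147/4-.5+195)
et=Rt.inv().apply(e-s["ee_pos"]);dt=Rt.inv().apply(d);print("cam in tool",et)
for y in(-16,-12,-8,0):
    k=(y-et[1])/dt[1];print(y,(et+k*dt).round(1))
b=cv2.cvtColor(g["pixels"],cv2.COLOR_RGB2BGR)
cv2.imwrite("pics/c6.png",cv2.resize(b[200:250,250:310],None,fx=12,fy=12,interpolation=cv2.INTER_CUBIC))
E
```

```text
cam in tool [ 3.98249014e-03 -7.55571976e+01 -2.03260831e+02]
-16 [  0.1 -16.  -35.4]
-12 [  0.1 -12.  -24.2]
-8 [  0.1  -8.  -12.9]
0 [0.1 0.  9.6]
```

View pics/c6.png

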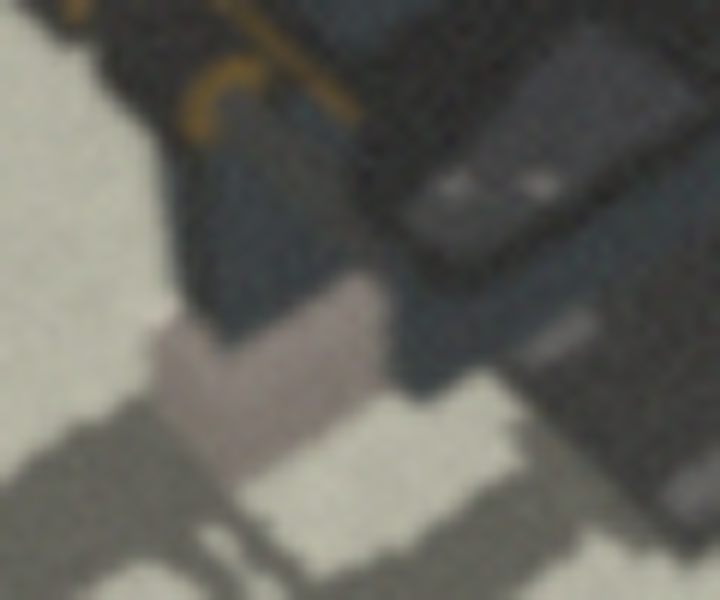

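Both views agree on the cap model, but the real fingertips end just above the cap (z≈86) although the TCP reads 61. The tips are about 25 mm higher than reported, and both the side and wrist views show this. I'll open, go lower and look again.

Emit:
servo_tool(
  plan=[
    [[0, 0, 0], [0, 0, 0], 55],
    [[0, 0, 0], [0, 0, 0], 55],
    [[0, 0, 0], [0, 0, 0], 55],
    [[0, 0, 0], [0, 0, 0], 55],
    [[0, 0, 0], [0, 0, 4], 55],
    [[0, 0, 0], [0, 0, 4], 55],
    [[0, 0, 0], [0, 0, 4], 55],
    [[0, 0, 0], [0, 0, 3], 55],
    [[0, 0, 0], [0, 0, 3], 55],
    [[0, 0, 0], [0, 0, 0], 55],
  ],
)

```text
time_s: 8.25
ee_pos: [554.5, 57.7, 41.1]
ee_rot: [-180.0, -0.1, -10.4]
force: [-0.6, 0.9, 0.7]
gripper_width: 54.8
```

```bash
cat > ov.py <<'E'
from plan import *
from workcell import env
import sys
tag=sys.argv[1];s=env.state();print(s["time_s"],s["ee_pos"].round(1),s["ee_rot"].round(1),s["force"].round(1),s["gripper_width"])
A=[]
for n,(x0,x1,y0,y1) in {"side":(220,380,140,260),"wrist":(180,380,195,345)}.items():
    f=env.grab_frame(n);b=cv2.cvtColor(f["pixels"],cv2.COLOR_RGB2BGR);cv2.imwrite(f"pics/{n}_{tag}.png",b)
    b=cv2.resize(b[y0:y1,x0:x1],(400,300),interpolation=cv2.INTER_CUBIC);A.append(b)
cv2.imwrite(f"pics/ov_{tag}.png",np.hstack(A))
E
python3 ov.py a
```

```text
8.25 [554.5  57.7  41.1] [-1.80e+02 -1.00e-01 -1.04e+01] [-0.6  0.9  0.7] 54.78545537204953
```

View pics/ov_a.png

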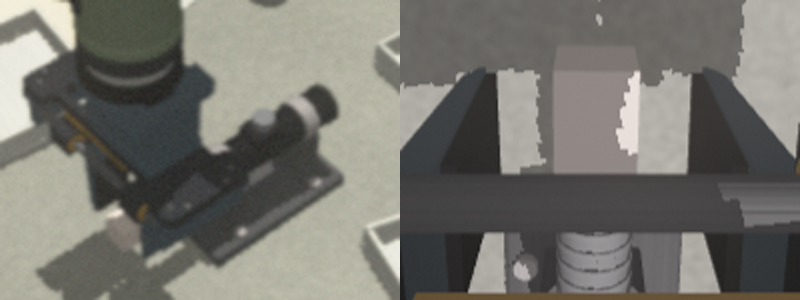

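The near finger now covers the cap's side and the cap is centred. I'll go 8 mm lower and close.

Emit:
servo_tool(
  plan=[
    [[0, 0, 0], [0, 0, 3], 55],
    [[0, 0, 0], [0, 0, 2], 55],
    [[0, 0, 0], [0, 0, 2], 50],
    [[0, 0, 0], [0, 0, 0], 30],
    [[0, 0, 0], [0, 0, 0], 20],
    [[0, 0, 0], [0, 0, 0], 15],
    [[0, 0, 0], [0, 0, 0], 15],
    [[0, 0, 0], [0, 0, 0], 15],
    [[0, 0, 0], [0, 0, 0], 15],
    [[0, 0, 0], [0, 0, 0], 15],
  ],
  squeeze=35,
)

```text
time_s: 9.6
ee_pos: [555.1, 57.8, 34.3]
ee_rot: [-180.0, -0.2, -10.4]
force: [0.7, -0.6, -0.4]
gripper_width: 22.9
```

```bash
python3 ov.py b
```

```text
9.6 [555.1  57.8  34.3] [-180.    -0.2  -10.4] [ 0.7 -0.6 -0.4] 22.880146484274142
```

View pics/ov_b.png

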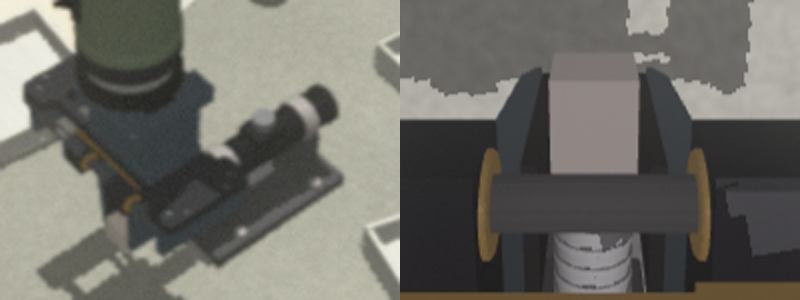

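Gripped: width 22.9 mm against the cap's 23. Now pull along stand +x, which is tool −y.

Emit:
servo_tool(
  plan=[
    [[0, 0, 0], [0, -3, 0], 10],
    [[0, 0, 0], [0, -5, 0], 10],
    [[0, 0, 0], [0, -7, 0], 10],
    [[0, 0, 0], [0, -8, 0], 10],
    [[0, 0, 0], [0, -8, 0], 10],
    [[0, 0, 0], [0, -8, 0], 10],
    [[0, 0, 0], [0, -8, 0], 10],
    [[0, 0, 0], [0, -8, 0], 10],
    [[0, 0, 0], [0, -6, 0], 10],
    [[0, 0, 0], [0, 0, 0], 10],
  ],
)

```text
time_s: 10.95
ee_pos: [566.7, 122.4, 34.1]
ee_rot: [-180.0, -0.1, -10.4]
force: [-0.3, -0.2, -0.4]
gripper_width: 22.5
```

```bash
python3 ov.py c
```

```text
10.95 [566.7 122.4  34.1] [-1.80e+02 -1.00e-01 -1.04e+01] [-0.3 -0.2 -0.4] 22.455614841915175
```

View pics/ov_c.png

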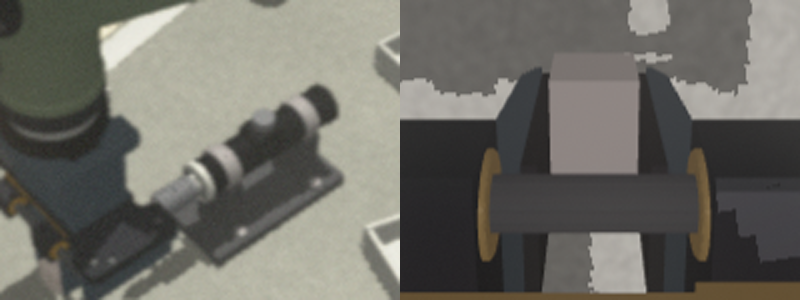

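The tip is bare and the cap is in the fingers (22.5 mm). Lift, then carry it to the tray.

Emit:
servo_tool(
  plan=[
    [[0, 0, 0], [0, 0, -15], 10],
    [[0, 0, 0], [0, 0, -20], 10],
    [[0, 0, 0], [0, 0, -20], 10],
    [[0, 0, 0], [0, 0, -20], 10],
    [[0, 0, 0], [0, 0, -15], 10],
    [[0, 0, 0], [-2, 20, 0], 10],
    [[0, 0, 0], [-2, 35, 0], 10],
    [[0, 0, 0], [-2, 45, 0], 10],
    [[0, 0, 0], [-3, 45, 0], 10],
    [[0, 0, 0], [-3, 45, 0], 10],
  ],
)

```text
time_s: 12.3
ee_pos: [515.6, -71.6, 129.3]
ee_rot: [179.9, -0.1, -10.3]
force: [0.4, 0.2, -0.5]
gripper_width: 23.1
```

```bash
python3 - <<'E'
from plan import *
from workcell import env
s=env.state();print(s["ee_pos"],s["ee_rot"],s["gripper_width"])
go(s,[459.5,-315.5,110],-10.4,8)
E
```

```text
[515.64294135 -71.5604882  129.34121616] [ 1.79888213e+02 -6.40394489e-02 -1.02694097e+01] 23.078523751536267
[[0.0, -0.0, 0.0], [-1.0, 31.0, 2.0]]
[[0.0, -0.0, 0.0], [-1.0, 31.0, 2.0]]
[[0.0, -0.0, 0.0], [-1.0, 31.0, 2.0]]
[[0.0, -0.0, 0.0], [-1.0, 31.0, 2.0]]
[[0.0, -0.0, 0.0], [-1.0, 31.0, 2.0]]
[[0.0, -0.0, 0.0], [-1.0, 31.0, 2.0]]
[[0.0, -0.0, 0.0], [-1.0, 31.0, 2.0]]
[[0.0, -0.0, 0.0], [-1.0, 31.0, 2.0]]
```

Emit:
servo_tool(
  plan=[
    [[0, 0, 0], [-1, 40, 0], 10],
    [[0, 0, 0], [-1, 40, 0], 10],
    [[0, 0, 0], [-1, 40, 2], 10],
    [[0, 0, 0], [-1, 35, 2], 10],
    [[0, 0, 0], [-1, 30, 4], 10],
    [[0, 0, 0], [-1, 20, 4], 10],
    [[0, 0, 0], [-1, 15, 4], 10],
    [[0, 0, 0], [0, 10, 4], 10],
    [[0, 0, 0], [0, 0, 0], 10],
    [[0, 0, 0], [0, 0, 0], 10],
  ],
)

```text
time_s: 13.55
ee_pos: [450.5, -310.4, 103.8]
ee_rot: [180.0, 0.8, -10.8]
force: [0.3, 0.1, -0.3]
gripper_width: 22.7
```

```bash
python3 - <<'E'
from plan import *
from workcell import env
s=env.state();print(s["ee_pos"],s["ee_rot"],s["gripper_width"])
go(s,[459.5,-315.5,-10],-10.4,8)
E
python3 ov.py d
```

```text
[ 450.45483435 -310.35582043  103.75528023] [179.95029358   0.81142677 -10.81908412] 22.741418728095667
[[0.0, 0.1, -0.1], [1.0, 0.0, 14.0]]
[[0.0, 0.1, -0.1], [1.0, 0.0, 14.0]]
[[0.0, 0.1, -0.1], [1.0, 0.0, 14.0]]
[[0.0, 0.1, -0.1], [1.0, 0.0, 14.0]]
[[0.0, 0.1, -0.1], [1.0, 0.0, 14.0]]
[[0.0, 0.1, -0.1], [1.0, 0.0, 14.0]]
[[0.0, 0.1, -0.1], [1.0, 0.0, 14.0]]
[[0.0, 0.1, -0.1], [1.0, 0.0, 14.0]]
13.55 [ 450.5 -310.4  103.8] [180.    0.8 -10.8] [ 0.3  0.1 -0.3] 22.741418728095667
```

View pics/wrist_d.png

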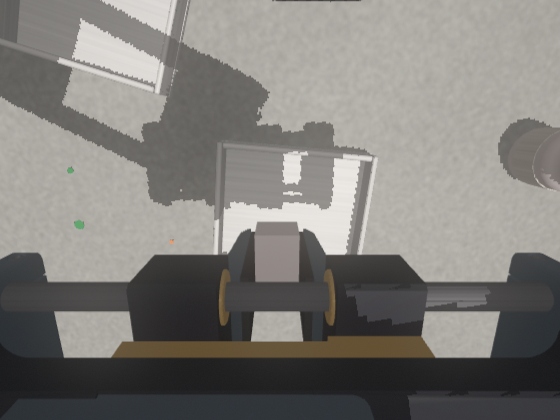

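The cap is held over the tray (rim cols 222–370, cap at 277). I shift +9 mm in x and descend.

Emit:
servo_tool(
  plan=[
    [[0, 0.4, -0.2], [4, 2, 10], 10],
    [[0, 0.2, 0], [3, 1, 14], 10],
    [[0, 0, 0], [1, 0, 16], 10],
    [[0, 0, 0], [0, 0, 16], 10],
    [[0, 0, 0], [0, 0, 16], 10],
    [[0, 0, 0], [0, 0, 14], 10],
    [[0, 0, 0], [0, 0, 10], 10],
    [[0, 0, 0], [0, 0, 6], 10],
    [[0, 0, 0], [0, 0, 0], 10],
    [[0, 0, 0], [0, 0, 0], 10],
  ],
)

```text
time_s: 14.9
ee_pos: [458.7, -313.2, -6.2]
ee_rot: [-180.0, 0.2, -10.4]
force: [-0.8, 0.2, -0.6]
gripper_width: 22.8
```

```bash
python3 ov.py e; python3 -c "
import cv2;b=cv2.imread('pics/side_e.png');cv2.imwrite('pics/e2.png',cv2.resize(b[80:280,300:500],(600,600)))"
```

```text
14.9 [ 458.7 -313.2   -6.2] [-180.     0.2  -10.4] [-0.8  0.2 -0.6] 22.818174363871197
```

View pics/e2.png

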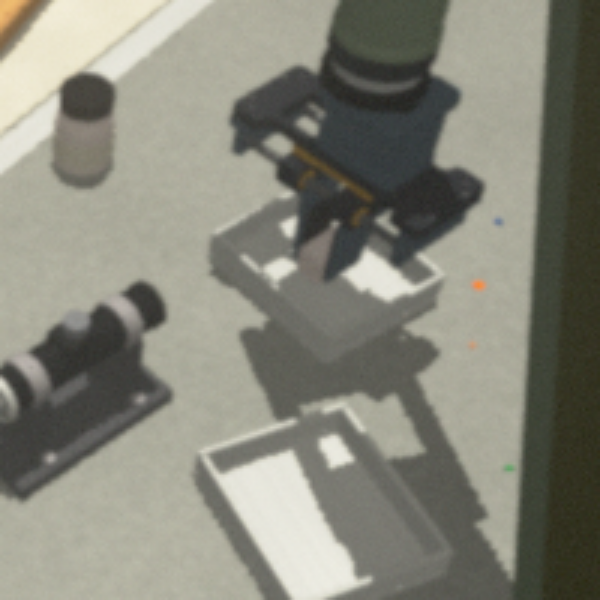

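View pics/wrist_e.png

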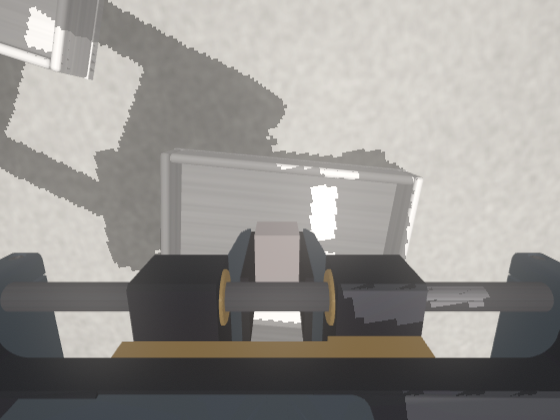

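The reported TCP z is −6 with no contact, which confirms the tip offset. Lower slowly a little more, then open.

Emit:
servo_tool(
  plan=[
    [[0, 0, 0], [0, 0, 3], 10],
    [[0, 0, 0], [0, 0, 3], 10],
    [[0, 0, 0], [0, 0, 2], 10],
    [[0, 0, 0], [0, 0, 0], 10],
    [[0, 0, 0], [0, 0, 0], 10],
    [[0, 0, 0], [0, 0, 0], 50],
    [[0, 0, 0], [0, 0, 0], 50],
    [[0, 0, 0], [0, 0, 0], 50],
    [[0, 0, 0], [0, 0, 0], 50],
    [[0, 0, 0], [0, 0, 0], 50],
  ],
)

```text
time_s: 16.25
ee_pos: [459.3, -313.7, -13.7]
ee_rot: [179.9, 0.1, -10.4]
force: [0.3, 0.6, -0.9]
gripper_width: 49.9
```

```bash
python3 ov.py f
```

```text
16.25 [ 459.3 -313.7  -13.7] [ 1.799e+02  1.000e-01 -1.040e+01] [ 0.3  0.6 -0.9] 49.926884734827176
```

View pics/wrist_f.png

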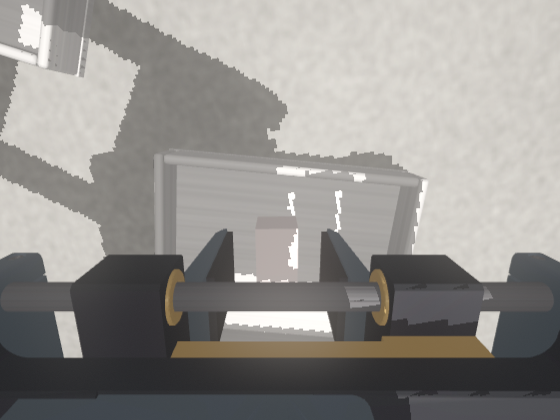

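The cap is released in the tray at (277,245), well inside the rim. Now lift, close the fingers and travel to the button.

Emit:
servo_tool(
  plan=[
    [[0, 0, 0], [0, 0, -15], 50],
    [[0, 0, 0], [0, 0, -25], 50],
    [[0, 0, 0], [0, 0, -30], 0],
    [[0, 0, 0], [0, 0, -30], 0],
    [[0, 0, 0], [0, 0, -15], 0],
    [[0, 0, 0], [2, -25, -5], 0],
    [[0, 0, 0], [3, -40, 0], 0],
    [[0, 0, 0], [3, -40, 0], 0],
    [[0, 0, 0], [3, -40, 0], 0],
    [[0, 0, 0], [3, -30, 0], 0],
  ],
)

```text
time_s: 17.6
ee_pos: [508.4, -142.7, 120.7]
ee_rot: [179.7, -0.6, -10.7]
force: [0.0, 0.2, 0.2]
gripper_width: 0.6
```

```bash
python3 - <<'E'
from plan import *
from workcell import env
s=env.state();print(s["ee_pos"],s["ee_rot"],s["gripper_width"])
go(s,[530.5,-76,115],-10.4,1)
E
```

```text
[ 508.37976123 -142.66844787  120.73926278] [179.72133504  -0.63404111 -10.70454057] 0.6180066491089491
[[0.3, -0.6, -0.3], [9.0, -70.0, 6.0]]
```

Emit:
servo_tool(
  plan=[
    [[0, -0.3, 0], [3, -18, 0], 0],
    [[0, -0.3, 0], [3, -16, 0], 0],
    [[0, 0, 0], [2, -12, 2], 0],
    [[0, 0, 0], [1, -8, 2], 0],
    [[0, 0, 0], [0, -5, 2], 0],
    [[0, 0, 0], [0, 0, 0], 0],
    [[0, 0, 0], [0, 0, 0], 0],
    [[0, 0, 0], [0, 0, 0], 0],
    [[0, 0, 0], [0, 0, 0], 0],
    [[0, 0, 0], [0, 0, 0], 0],
  ],
)

```text
time_s: 18.85
ee_pos: [529.2, -84.0, 117.0]
ee_rot: [179.7, -0.2, -10.7]
force: [0.5, -0.5, 0.3]
gripper_width: 0.5
```

```bash
python3 - <<'E'
from plan import *
from workcell import env
s=env.state();print(s["ee_pos"],s["ee_rot"],s["gripper_width"])
go(s,[530.5,-76,90],-10.4,1)
E
python3 ov.py g
```

```text
[529.15764585 -83.95301948 117.03440392] [179.66132147  -0.18851618 -10.67038037] 0.4835338516258928
[[0.3, -0.2, -0.3], [-0.0, -8.0, 27.0]]
18.85 [529.2 -84.  117. ] [179.7  -0.2 -10.7] [ 0.5 -0.5  0.3] 0.4835338516258928
```

View pics/wrist_g.png

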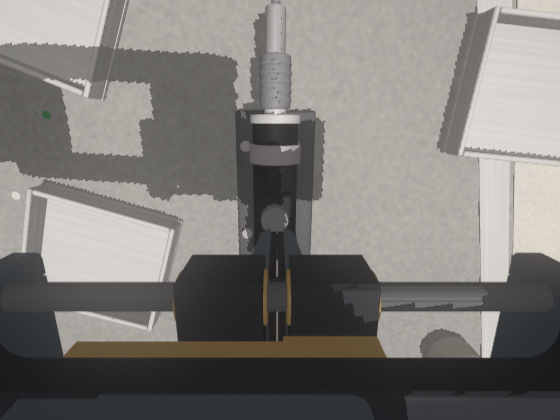

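View pics/side_g.png

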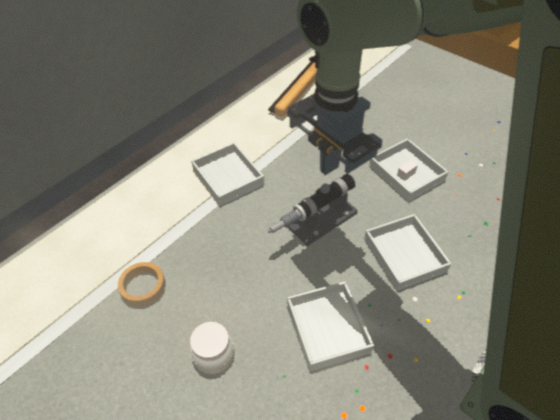

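The side view shows the cap in the chosen tray at (407,170) and the tip bare. The button is at wrist (274,218), 8 mm ahead of the fingers. Align and come down.

Emit:
servo_tool(
  plan=[
    [[0.3, 0, -0.3], [-0.5, -5, 2], 0],
    [[0, 0, 0], [-0.5, -3, 6], 0],
    [[0, 0, 0], [0, 0, 6], 0],
    [[0, 0, 0], [0, 0, 6], 0],
    [[0, 0, 0], [0, 0, 5], 0],
    [[0, 0, 0], [0, 0, 2], 0],
    [[0, 0, 0], [0, 0, 0], 0],
    [[0, 0, 0], [0, 0, 0], 0],
    [[0, 0, 0], [0, 0, 0], 0],
    [[0, 0, 0], [0, 0, 0], 0],
  ],
)

```text
time_s: 20.2
ee_pos: [529.7, -75.3, 87.9]
ee_rot: [180.0, -0.2, -10.3]
force: [-0.5, 0.3, 0.6]
gripper_width: 0.5
```

```bash
python3 ov.py h
```

```text
20.2 [529.7 -75.3  87.9] [180.   -0.2 -10.3] [-0.5  0.3  0.6] 0.47642999436559774
```

View pics/ov_h.png

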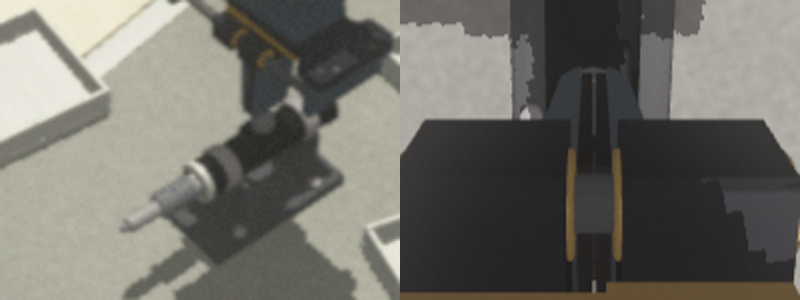

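Emit:
servo_tool(
  plan=[
    [[0, 0, 0], [0, 0, 2], 0],
    [[0, 0, 0], [0, 0, 2], 0],
    [[0, 0, 0], [0, 0, 1.5], 0],
    [[0, 0, 0], [0, 0, 1], 0],
    [[0, 0, 0], [0, 0, 0], 0],
    [[0, 0, 0], [0, 0, 0], 0],
    [[0, 0, 0], [0, 0, 0], 0],
    [[0, 0, 0], [0, 0, 0], 0],
    [[0, 0, 0], [0, 0, 0], 0],
    [[0, 0, 0], [0, 0, 0], 0],
  ],
)

```text
time_s: 21.55
ee_pos: [529.7, -75.3, 81.0]
ee_rot: [180.0, -0.2, -10.3]
force: [0.7, 0.6, -0.6]
gripper_width: 0.3
```

```bash
python3 ov.py i;python3 -c "
import cv2;b=cv2.imread('pics/side_i.png');cv2.imwrite('pics/i2.png',cv2.resize(b[140:240,270:390],None,fx=6,fy=6,interpolation=2))"
```

```text
21.55 [529.7 -75.3  81. ] [180.   -0.2 -10.3] [ 0.7  0.6 -0.6] 0.26975871957089337
```

View pics/i2.png

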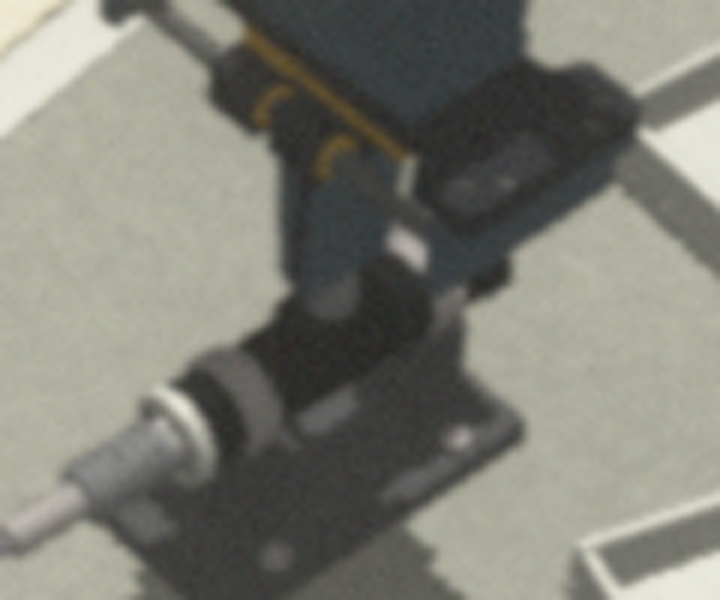

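The fingertips are directly over the button at (335,290). Keep going down, slowly, watching the force.

Emit:
servo_tool(
  plan=[
    [[0, 0, 0], [0, 0, 1], 0],
    [[0, 0, 0], [0, 0, 1], 0],
    [[0, 0, 0], [0, 0, 1], 0],
    [[0, 0, 0], [0, 0, 1], 0],
    [[0, 0, 0], [0, 0, 1], 0],
    [[0, 0, 0], [0, 0, 1], 0],
    [[0, 0, 0], [0, 0, 1], 0],
    [[0, 0, 0], [0, 0, 1], 0],
    [[0, 0, 0], [0, 0, 1], 0],
    [[0, 0, 0], [0, 0, 1], 0],
  ],
)

```text
time_s: 22.9
ee_pos: [529.8, -75.3, 71.2]
ee_rot: [180.0, -0.2, -10.3]
force: [-1.3, -0.4, 1.9]
gripper_width: 0.7
```

Emit:
servo_tool(
  plan=[
    [[0, 0, 0], [0, 0, 1], 0],
    [[0, 0, 0], [0, 0, 1], 0],
    [[0, 0, 0], [0, 0, 1], 0],
    [[0, 0, 0], [0, 0, 1], 0],
    [[0, 0, 0], [0, 0, 1], 0],
    [[0, 0, 0], [0, 0, 0], 0],
    [[0, 0, 0], [0, 0, 0], 0],
    [[0, 0, 0], [0, 0, 0], 0],
    [[0, 0, 0], [0, 0, 0], 0],
    [[0, 0, 0], [0, 0, 0], 0],
  ],
)

```text
time_s: 24.15
ee_pos: [530.0, -75.5, 68.0]
ee_rot: [180.0, -0.3, -10.3]
force: [-1.1, 0.7, 3.8]
gripper_width: 0.2
```

```bash
python3 ov.py j;python3 -c "
import cv2;b=cv2.imread('pics/side_j.png');cv2.imwrite('pics/j2.png',cv2.resize(b[140:240,270:390],None,fx=6,fy=6,interpolation=2))"
```

```text
24.15 [530.  -75.5  68. ] [180.   -0.3 -10.3] [-1.1  0.7  3.8] 0.20117356356344465
```

View pics/j2.png

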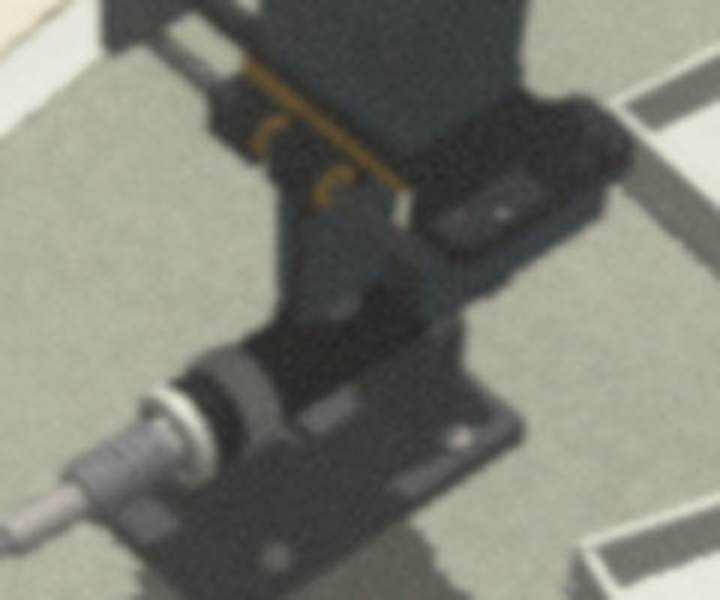

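Emit:
servo_tool(
  plan=[
    [[0, 0, 0], [0, 0, 1.5], 0],
    [[0, 0, 0], [0, 0, 1.5], 0],
    [[0, 0, 0], [0, 0, 1.5], 0],
    [[0, 0, 0], [0, 0, 1.5], 0],
    [[0, 0, 0], [0, 0, 1.5], 0],
    [[0, 0, 0], [0, 0, 1.5], 0],
    [[0, 0, 0], [0, 0, 1.5], 0],
    [[0, 0, 0], [0, 0, 1.5], 0],
    [[0, 0, 0], [0, 0, 0], 0],
    [[0, 0, 0], [0, 0, 0], 0],
  ],
)

```text
time_s: 25.5
ee_pos: [530.5, -75.6, 68.0]
ee_rot: [180.0, -0.6, -10.3]
force: [0.4, -0.0, 2.4]
gripper_width: 0.1
```

```bash
python3 ov.py k;python3 -c "
import cv2;b=cv2.imread('pics/side_k.png');cv2.imwrite('pics/k2.png',cv2.resize(b[140:240,270:390],None,fx=6,fy=6,interpolation=2))"
```

```text
25.5 [530.5 -75.6  68. ] [180.   -0.6 -10.3] [ 0.4 -0.   2.4] 0.06820892486908886
```

View pics/k2.png

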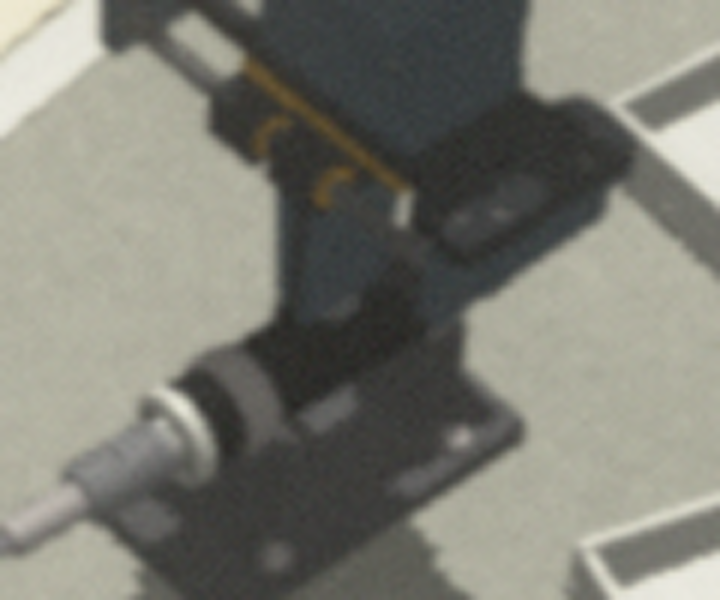

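It's stopped hard at z=68.0. One firmer push, then lift and check the button.

Emit:
servo_tool(
  plan=[
    [[0, 0.3, 0], [0, 0, 3], 0],
    [[0, 0, 0], [0, 0, 4], 0],
    [[0, 0, 0], [0, 0, 4], 0],
    [[0, 0, 0], [0, 0, 4], 0],
    [[0, 0, 0], [0, 0, 4], 0],
    [[0, 0, 0], [0, 0, 4], 0],
    [[0, 0, 0], [0, 0, 4], 0],
    [[0, 0, 0], [0, 0, 4], 0],
    [[0, 0, 0], [0, 0, 4], 0],
    [[0, 0, 0], [0, 0, 4], 0],
  ],
)

```text
time_s: 26.85
ee_pos: [531.8, -76.4, 67.6]
ee_rot: [179.9, -1.8, -10.3]
force: [-8.7, 0.8, 29.8]
gripper_width: 0.6
```

A firm 30 N and no more travel. Lift, move ahead towards the collar, and look at the button.

Emit:
servo_tool(
  plan=[
    [[0, 0, 0], [0, 0, -8], 0],
    [[0, -0.5, 0], [0, 0, -14], 0],
    [[0, -0.5, 0], [0, 0, -14], 0],
    [[0, -0.5, 0], [0, -8, -8], 40],
    [[0, 0, 0], [0, -18, 0], 55],
    [[0, 0, 0], [0, -18, 0], 55],
    [[0, 0, 0], [0, -18, 0], 55],
    [[0, 0, 0], [0, -14, 0], 55],
    [[0, 0, 0], [0, -6, 0], 55],
    [[0, 0, 0], [0, 0, 0], 55],
  ],
)

```text
time_s: 28.1
ee_pos: [544.9, 12.1, 109.6]
ee_rot: [179.9, -0.0, -10.2]
force: [-0.2, 0.2, 0.5]
gripper_width: 55.1
```

```bash
python3 ov.py l;python3 - <<'E'
from plan import *
from workcell import env
go(env.state(),[547.8,18.4,28],-10.3,1)
b=cv2.imread('pics/side_l.png');cv2.imwrite('pics/l2.png',cv2.resize(b[140:240,270:390],None,fx=6,fy=6,interpolation=2))
E
```

```text
28.1 [544.9  12.1 109.6] [179.9  -0.  -10.2] [-0.2  0.2  0.5] 55.05247250122511
[[0.1, -0.0, 0.1], [2.0, -7.0, 82.0]]
```

View pics/l2.png

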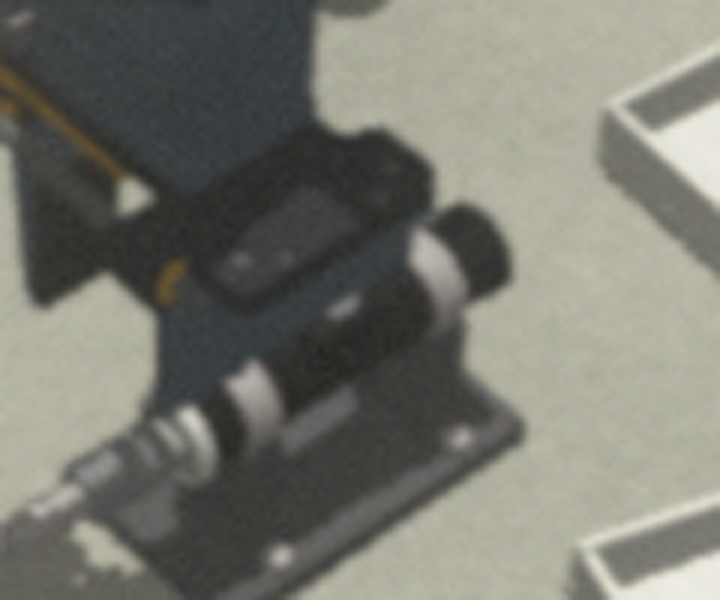

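The visible part of the button, at (343,308), looks flush with the housing. Descend over the collar.

Emit:
servo_tool(
  plan=[
    [[0, 0, 0], [1.5, -4, 5], 55],
    [[0, 0, 0], [0.5, -2, 8], 55],
    [[0, 0, 0], [0, 0, 10], 55],
    [[0, 0, 0], [0, 0, 12], 55],
    [[0, 0, 0], [0, 0, 12], 55],
    [[0, 0, 0], [0, 0, 10], 55],
    [[0, 0, 0], [0, 0, 8], 55],
    [[0, 0, 0], [0, 0, 4], 55],
    [[0, 0, 0], [0, 0, 0], 55],
    [[0, 0, 0], [0, 0, 0], 55],
  ],
)

```text
time_s: 29.45
ee_pos: [547.5, 15.8, 35.0]
ee_rot: [179.9, 0.1, -10.3]
force: [0.9, 0.2, 0.0]
gripper_width: 54.8
```

```bash
python3 ov.py m;python3 - <<'E'
from plan import *
from workcell import env
go(env.state(),[547.8,18.4,28],-10.3,1)
E
```

```text
29.45 [547.5  15.8  35. ] [ 1.799e+02  1.000e-01 -1.030e+01] [0.9 0.2 0. ] 54.79582842817382
[[0.1, 0.1, -0.1], [-0.1, -2.6, 7.1]]
```

View pics/wrist_m.png

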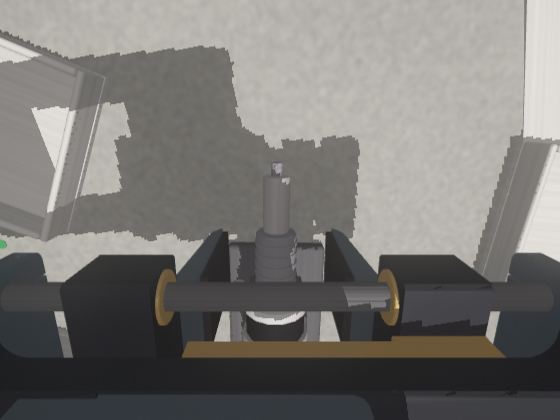

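View pics/ov_m.png

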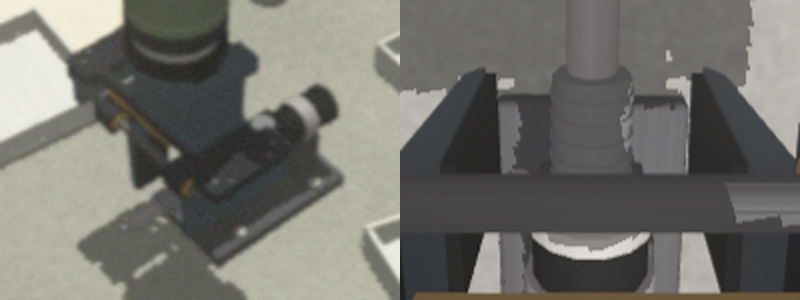

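Collar centred (cols 255–296, fingers at 229 and 327). The button is visible here, so I'll compare it with the earlier unpressed view.

```bash
python3 - <<'E'
import cv2,numpy as np
A=[cv2.resize(cv2.imread(f'pics/side_{t}.png')[170:210,300:350],None,fx=8,fy=8,interpolation=2) for t in"cm"]
cv2.imwrite('pics/cmp.png',np.hstack(A))
E
```

```text
(no output)
```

View pics/cmp.png

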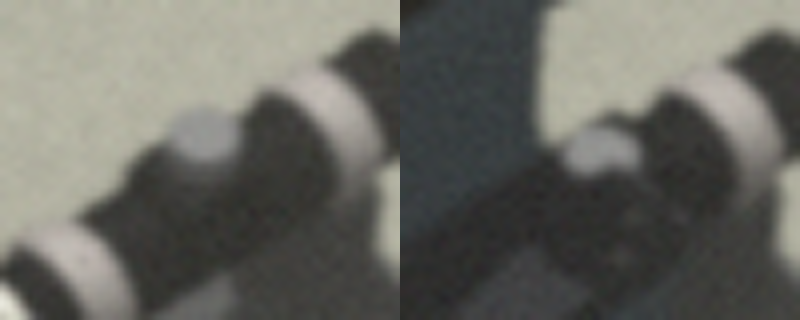

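The button has dropped about 2.3 px (≈7.5 mm) and sits in its housing, so it's pressed. Lower 6 mm and grip the collar.

Emit:
servo_tool(
  plan=[
    [[0, 0, 0], [0, -1.5, 3], 50],
    [[0, 0, 0], [0, -0.5, 3], 45],
    [[0, 0, 0], [0, 0, 0], 30],
    [[0, 0, 0], [0, 0, 0], 15],
    [[0, 0, 0], [0, 0, 0], 10],
    [[0, 0, 0], [0, 0, 0], 10],
    [[0, 0, 0], [0, 0, 0], 10],
    [[0, 0, 0], [0, 0, 0], 10],
    [[0, 0, 0], [0, 0, 0], 10],
    [[0, 0, 0], [0, 0, 0], 10],
  ],
  squeeze=45,
)

```text
time_s: 30.8
ee_pos: [547.3, 18.1, 29.1]
ee_rot: [179.9, 0.1, -10.5]
force: [0.3, -0.3, 0.2]
gripper_width: 20.8
```

Gripped at 20.8 mm on the ribs. Pull.

Emit:
servo_tool(
  plan=[
    [[0, 0, 0], [0, -3, 0], 5],
    [[0, 0, 0], [0, -5, 0], 5],
    [[0, 0, 0], [0, -6, 0], 5],
    [[0, 0, 0], [0, -7, 0], 5],
    [[0, 0, 0], [0, -7, 0], 5],
    [[0, 0, 0], [0, -7, 0], 5],
    [[0, 0, 0], [0, -7, 0], 5],
    [[0, 0, 0], [0, -7, 0], 5],
    [[0, 0, 0], [0, -7, 0], 5],
    [[0, 0, 0], [0, -6, 0], 5],
  ],
)

```text
time_s: 32.05
ee_pos: [559.2, 79.8, 29.0]
ee_rot: [179.6, 0.1, -10.4]
force: [-0.7, -2.6, 0.9]
gripper_width: 21.0
```

```bash
python3 ov.py n
```

```text
32.05 [559.2  79.8  29. ] [ 1.796e+02  1.000e-01 -1.040e+01] [-0.7 -2.6  0.9] 21.0374383704651
```

View pics/ov_n.png

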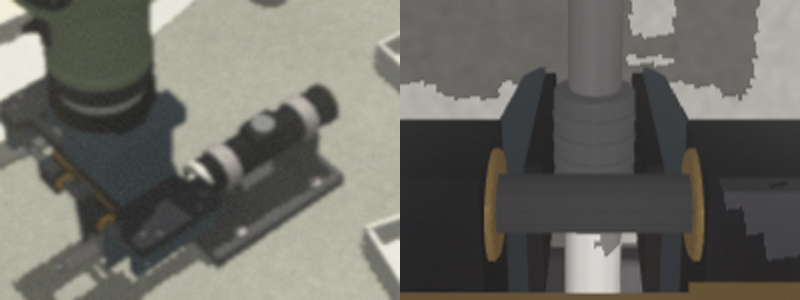

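Drawn about 63 mm, with the spring pulling back 2.6 N. On to the hard stop.

Emit:
servo_tool(
  plan=[
    [[0, 0, 0], [0, -4, 0], 5],
    [[0, 0, 0], [0, -4, 0], 5],
    [[0, 0, 0], [0, -4, 0], 5],
    [[0, 0, 0], [0, -4, 0], 5],
    [[0, 0, 0], [0, -3, 0], 5],
    [[0, 0, 0], [0, -3, 0], 5],
    [[0, 0, 0], [0, -3, 0], 5],
    [[0, 0, 0], [0, -2, 0], 5],
    [[0, 0, 0], [0, -2, 0], 5],
    [[0, 0, 0], [0, -2, 0], 5],
  ],
)

```text
time_s: 33.4
ee_pos: [562.2, 95.6, 28.9]
ee_rot: [178.0, 0.2, -10.1]
force: [-0.5, -10.3, 2.9]
gripper_width: 21.2
```

```bash
python3 ov.py o
```

```text
33.4 [562.2  95.6  28.9] [178.    0.2 -10.1] [ -0.5 -10.3   2.9] 21.153929076043305
```

View pics/ov_o.png

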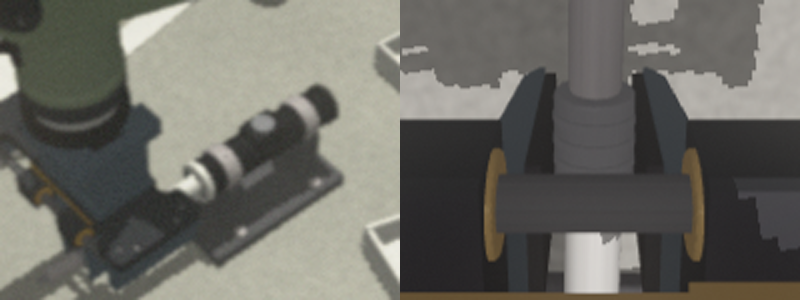

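View pics/side_o.png

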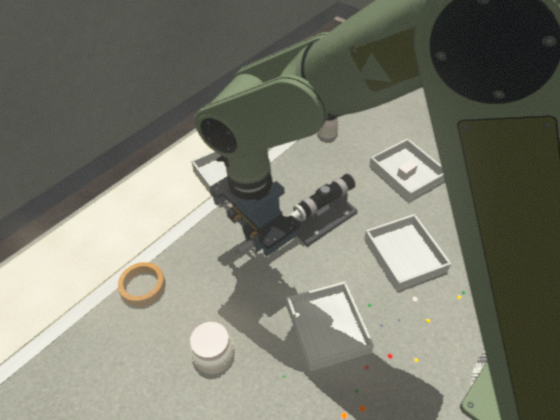

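The tube has moved about 79 mm and the back force has risen to 10 N, so it's at the hard stop. The collar hasn't slipped in the fingers: its front edge is at row 95 before and after. The cap lies in the tray at (407,170), and the jars and tape are where they were. Handing in.

```bash
python3 - <<'E'
from workcell import env
s=env.state();print(s["ee_pos"],s["force"],s["gripper_width"])
print(env.job_done())
E
```

```text
[562.20022963  95.56475961  28.91219933] [ -0.87674456 -11.4906039    3.0817602 ] 21.129918695630565
the job is handed in; nothing more can be done
None
```

I pulled the cap off, set it down in the right-most tray and pushed the button in. Then I drew the tube out by its collar and handed the job in while still holding it at the second stop, at about 33 s of the 61 s. The hand-in reports no verdict.

**Last checks:**
- **Tube:** it moved about 79 of 80 mm, with 11 N pulling back at the hard stop. The grip did not slip; the fingers stood at 21 mm on the collar.
- **Button:** the side camera shows it about 7.5 mm lower, sitting in its housing. It would not go further at about 30 N.
- **Cap:** it lies in the chosen tray.
- **Jars and tape:** by eye, the squat jar and the tape stand where they were. The arm partly hides the small jar in the last picture, but it never came near it.

**What disagreed:**
- **Fingertip height:** the real fingertips end about 30 mm above the reported TCP, not at it. My first grasp therefore closed on nothing, just above the cap; I saw it in the pictures and the finger width and corrected it.
- **Collar width:** the fingers read 21 mm where 23 mm was stated, probably because the pads sit between the ribs.
- **Tilt:** the tool leans about 2° under the final pull.

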